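# Let the large pipe coupling out of the lever dispenser

## Robot

A 6-joint arm with a two-finger parallel gripper is mounted at the origin on the work surface; the furniture and walls round the work are solid. World frame = base frame: x ahead of the robot, y to its left, z up, the work surface at z = 0. Lengths are in mm, angles in rad, forces in N, time in s.
With the tool pointing down it reaches from about 350 to 925 mm from the base axis. Payload 6.4 kg.
Tool frame: the origin (TCP) lies at the very end of the fingers, on their centre line; the grasp point (between the pads) lies 19 mm behind it; z points along the fingers, y is the line along which they close (so a half turn about z gives the same grasp; the last joint's range is limited). The gripper opens to 94 mm and grips with 3 to 60 N. Pads are 16 mm wide; open, the fingers measure 119 mm over their backs; the gripper's body (75 mm by 177 mm) begins 78 mm behind the grasp point.
Start: joints at [-1.296, 0.245, 1.558, -0, 1.339, -0.174], TCP at [282.031, -585.638, 205.455] pointing down, gripper open.
Joint ranges: [-3.13, 3.13], [-1.02, 2.26], [0.13, 2.54], [-0.95, 4.09], [0.21, 2.88], [-2.74, 2.74]. Speed limits (rad/s): [2.57, 2.57, 3.14, 3.14, 3.14, 3.14].

## Interface

Orientations are given as a unit quaternion [x, y, z, w].
In Python, from rig import * gives the robot as it stands. The module is installed in compiled form; this text tells all that it offers.
- The arm moves only by the shell command python3 -m inch 'ROWS' [FORCE]. ROWS is JSON, a list that holds one entry, the list of rows, each a list of 7 numbers: the shift along the tool's x, y, z in mm, then the turn, a rotation vector about the tool's x, y, z in rad, then the closure, from 0 (fully open) to 1 (shut). A call has 1 to 20 rows; each row is the pose to reach, as a shift and turn from the pose commanded when the call began, along the tool's axes at that moment; what a row does not reach only later rows make up. A row lasts 1/12 s, in which the tool goes at most 41.7 mm and 7.16 degrees, less where a joint would pass 70% of its speed; a pose out of reach is approached as far as the arm can. A call with a gripper value outside its range is refused whole. The fingers move at their own pace and stop on an object; FORCE is the grip in N (left out, the last holds). Time passes only in rows, so rows that repeat a pose let the fingers close. It gives the time, the measured TCP pose, the force, the opening and the grip force at its end, in the units of the state.
- get_state(): the state, without advancing time (a new reading comes with each control period).
- snapshot(name): name is "side" or "top" or "wrist"; returns a dict with "frame" (420x560x3 uint8, red, green, blue), "fx", "fy", "cx", "cy" (pixels), "extrinsics" (4x4, takes a point from camera to world coordinates); the wrist camera has in their place "hand_eye" (4x4, takes a point from camera to tool coordinates, whose origin is the TCP and whose axes are the flange's). Camera axes: x right, y up, looking along -z (the intrinsics and any distortion apply to the point x, -y, -z); pixel columns grow to the right and rows downward; lengths in mm; the calibration is good to about 2 mm. A picture is of the moment at which its call begins: read the wrist's pose just before it. There is no depth.
- finish_job(): hands the job in; it is judged then, once.
The state is a dict: "clock": time; "q": joint angles; "qd": joint speeds; "joint_efforts": joint torques, N m; "tcp_pos": TCP position; "tool_rot": TCP orientation; "wrist_force": force on the tool from outside, world axes, zero at the start; "moment": the same for the moment, N m; "finger_gap": opening from 0.0 (shut) to 1.0 (fully open); "grip_force": force on a finger pad.
Only numpy, scipy, OpenCV 4.12 (cv2) and the standard library are available. Lean on these libraries where they do the work, as an engineer would, in place of code of your own. Each camera call takes 0.05 s, during which the arm holds its last target. There are 200 camera calls.

## Task

Let the larger of the two pipe couplings out of the gravity dispenser: with the fingertips press the lever of its lane all the way down and keep it down until the coupling has rolled out into the tray, then let the lever back up slowly so that the lid eases shut without slamming, and move clear. Work only the lever: do not touch the couplings or the lids, leave the other lane shut with the smaller coupling inside, and do not disturb the things standing around.

Things in the scene. Friction and masses are not known exactly. Their poses are not given: they have to be found in the camera images.
- dispenser: Grey sheet-metal gravity dispenser, fixed; 255 x 134 mm, 166 mm high at the lid hinges, 138 mm elsewhere. Origin on the table; x from -0.153 (front, robot side) to +0.103 (back), y to the left, z up. Two lanes with open tops, centre lines y = +0.0325 (left) and -0.0325 (right), each slope down to the front and hold one coupling lying behind a shut lid.
- tray_center (a point): Centre of the tray floor, in front of both lanes, 7 mm above the table; the tray is 108 mm long (x), 126 mm wide (y), rim 42 mm above the table. A coupling rolls down into it by itself, within about a second, once its lid is more than about 1 rad open.
- lid_left (a joint): Lid of the left (+y) lane, rad: aluminium grille flap 55 mm wide, 85 mm long over the lane's mouth, hinged at its top edge (along y at dispenser x -0.035, z 0.155). 0 = shut, plumb; grows as its lower edge swings forward and up; 1.2 = fully open. A rod links it to the lever of its own lane, so both turn by the same angle.
- lid_right (a joint): Lid of the right (-y) lane, rad: aluminium grille flap 55 mm wide, 85 mm long over the lane's mouth, hinged at its top edge (along y at dispenser x -0.035, z 0.155). 0 = shut, plumb; grows as its lower edge swings forward and up; 1.2 = fully open. A rod links it to the lever of its own lane, so both turn by the same angle.
- lever_left (a joint): Angle of the left lever, rad: 0 = up at rest, grows as the pad is pressed, 1.2 = down on its stop. A spring returns it (3 to 5 N on the pad hold it down); let go, it springs up and the lid slams. Closing is gentle if the lid turns slower than 2.5 rad/s over its last 0.3 rad (the pad then rises slower than 0.15 m/s).
- lever_right (a joint): Angle of the right lever; same as the left one.
- lever_left_pad (a point): Middle of the top face of the left lever's ribbed black pad (36 x 28 mm), outside the left side wall, at dispenser y = +0.1025, 85 mm from the pivot axis (along y at x 0.030, z 0.120). The arm points to the back (+x), 0.6 rad above level at rest, 0.6 rad below when down: this point goes from (x 0.097, z 0.173) to (x 0.104, z 0.077). Its axes are not along the pad.
- lever_right_pad (a point): Middle of the top face of the right lever's ribbed black pad (36 x 28 mm), outside the right side wall, at dispenser y = -0.1025, 85 mm from the pivot axis (along y at x 0.030, z 0.120). The arm points to the back (+x), 0.6 rad above level at rest, 0.6 rad below when down: this point goes from (x 0.097, z 0.173) to (x 0.104, z 0.077). Its axes are not along the pad.
- large_coupling_center (a point): Centre of the larger coupling: metal pipe sleeve, 52 mm in diameter and 50 mm long, 0.12 kg, lying on its side in one lane or the other.
- small_coupling_center (a point): Centre of the smaller coupling: metal pipe sleeve, 32 mm in diameter and 36 mm long, lying on its side in the other lane.
- tape_measure: Yellow tape measure, 38 x 78 x 64 mm, standing to the left in front of the dispenser; origin under its centre. Leave alone.
- pliers_blue: Pliers with blue handles, 176 mm long, 13 mm high, lying behind the dispenser; origin under the centre. Leave alone.
- tape_green: Roll of green tape, 66 mm across, 19 mm high, lying flat to the right of the dispenser; origin under its centre. Leave alone.
Not all that is in view belongs to the job. What is shaped like the part that bears large_coupling_center but black or blue is not meant.

How it is judged (in metres and radians):
On the way:
1. a lid has been raised past 1.0 rad by its lever (value of joint any of lid_left, lid_right above 1 rad), for 0.2 s.
At the end, for the whole second after the job is handed in: The larger coupling lies in the tray (its centre between the tray walls and under 50 mm above the table), the smaller one is still in its lane, and both lids are shut (within 0.06 rad) and still (x of large_coupling_center in the frame of dispenser between -0.15 and -0.045 m and y of large_coupling_center in the frame of dispenser between -0.065 and 0.065 m and z of large_coupling_center in the frame of dispenser below 0.05 m and x of small_coupling_center in the frame of dispenser above -0.025 m and z of small_coupling_center in the frame of dispenser above 0.055 m and value of joint each of lid_left, lid_right below 0.06 rad and velocity of joint each of lid_left, lid_right below 0.1 rad/s); the robot touches nothing.
It fails at once if a lid slams (faster than 2.5 rad/s towards shut in its last 0.3 rad) ((value of joint lid_left below 0.3 rad and velocity of joint lid_left below -2.5 rad/s) or (value of joint lid_right below 0.3 rad and velocity of joint lid_right below -2.5 rad/s)).
It fails at once if the other lane is opened: the lid there passes 0.3 rad while the large coupling is not the one behind it, or the small coupling leaves its lane (x of small_coupling_center in the frame of dispenser below -0.03 m or (value of joint lid_left above 0.3 rad and y of small_coupling_center in the frame of dispenser above 0 m) or (value of joint lid_right above 0.3 rad and y of small_coupling_center in the frame of dispenser below 0 m)).
It fails at once if a coupling is touched, lifted or carried by the robot (contact force between any of the arm, the fingers and large_coupling above 0.5 N or contact force between any of the arm, the fingers and small_coupling above 0.5 N or height (world z) of any of large_coupling_center, small_coupling_center above 0.125 m).
It fails at once if a lid is pushed directly instead of by its lever (contact force between any of the arm, the fingers and lid_left above 1 N or contact force between any of the arm, the fingers and lid_right above 1 N).
It fails at once if a thing standing around is moved more than 30 mm (distance of any of tape_measure, pliers_blue, tape_green from where it was at the start of the episode above 0.03 m).
It also fails if it takes over 42 s, if anything falls off the work surface, if the arm or the gripper's body presses on something with over 40 N, if the wrist force passes 120 N, or if a joint passes its speed limit or range.

## Working session

There is one attempt and no reset: what is moved stays moved. The work goes in short steps, Python scripts to look and compute and a shell command to move; the robot and the scene stay as the last step left them, time stands still between calls to the robot, and variables do not carry over. Pictures are saved under pics/ and viewed, at most 10 in all, crops included, and the job is handed in when it is done.

```bash
mkdir -p pics; python3 - <<'E'
from rig import *
import cv2,numpy as np,pickle
s=get_state();print(s['tcp_pos'],s['tool_rot'],s['clock'])
d={}
for n in("side","top"):
    d[n]=snapshot(n);cv2.imwrite(f'pics/{n}.png',d[n]['frame'][:,:,::-1])
    print(n,d[n]['fx'],d[n]['cx'],d[n]['cy'],[k for k in d[n]],np.round(d[n]['extrinsics'],3).tolist())
pickle.dump(d,open('d.pkl','wb'))
E
```

```text
[ 281.851395   -585.05712221  204.37647479] [ 9.74931137e-01  2.22504834e-01 -5.19893121e-05 -9.34608441e-04] 0.0
side 427.1804240265406 277.5407401002984 205.09681822529473 ['frame', 'fx', 'fy', 'cx', 'cy', 'extrinsics'] [[-0.999, -0.021, 0.024, 468.876], [0.03, -0.381, 0.924, 1092.378], [-0.01, 0.924, 0.381, 486.157], [0.0, 0.0, 0.0, 1.0]]
top 465.83807045970343 280.94654572695543 206.66488930144396 ['frame', 'fx', 'fy', 'cx', 'cy', 'extrinsics'] [[0.009, 0.989, -0.147, 297.892], [-0.999, 0.015, 0.042, 210.109], [0.044, 0.146, 0.988, 997.308], [0.0, 0.0, 0.0, 1.0]]
```

View pics/top.png

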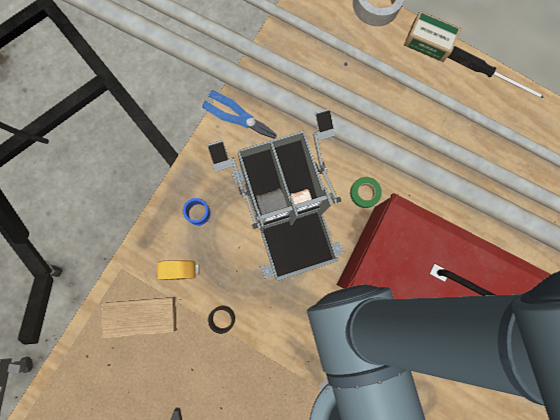

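View pics/side.png

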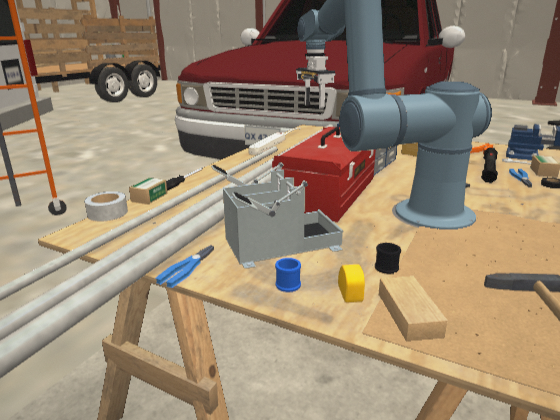

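In the top view the dispenser's two couplings are a grey one in the left lane (~270,200) and a copper-looking one in the right lane (~302,197). The black and blue rings at (221,319) and (196,211) are decoys. The lever pads are at (219,153) on the left and (324,122) on the right. I'll enlarge both views to confirm which coupling is larger.

```bash
python3 - <<'E'
import cv2,numpy as np,pickle
d=pickle.load(open('d.pkl','rb'))
a=d['top']['frame'][100:290,190:350,::-1];b=d['side']['frame'][150:280,205:360,::-1]
a=cv2.resize(a,None,fx=2.5,fy=2.5,interpolation=3);b=cv2.resize(b,None,fx=2.5,fy=2.5,interpolation=3)
o=np.zeros((475,790,3),np.uint8);o[:a.shape[0],:a.shape[1]]=a;o[:b.shape[0],400:400+b.shape[1]]=b
cv2.imwrite('pics/crop.png',o)
E
```

```text
(no output)
```

View pics/crop.png

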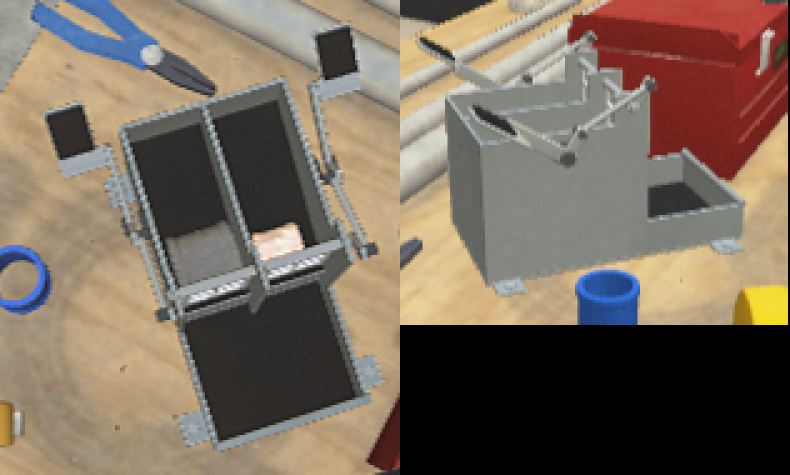

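The grey sleeve in the left lane is about 30 px wide and the copper one in the right lane about 20 px. That fits 50 mm against 36 mm, so the larger one is in the left lane and I need the left lever. Its pad is at top (218,152) and side (242,198).

```bash
cat > h.py <<'E'
import numpy as np
from scipy.spatial.transform import Rotation as R
def ray(c,u,v,E=None):
    E=c['extrinsics'] if E is None else E
    E=np.array(E); d=E[:3,:3]@np.array([(u-c['cx'])/c['fx'],-(v-c['cy'])/c['fy'],-1]); return E[:3,3],d/np.linalg.norm(d)
def tri(rs):
    A=np.zeros((3,3));b=np.zeros(3)
    for o,d in rs:
        P=np.eye(3)-np.outer(d,d);A+=P;b+=P@o
    x=np.linalg.solve(A,b); return x,[np.linalg.norm((np.eye(3)-np.outer(d,d))@(x-o)) for o,d in rs]
E
python3 - <<'E'
from h import *;import pickle,cv2
from rig import *
d=pickle.load(open('d.pkl','rb'));t,s=d['top'],d['side']
def blob(c,x0,x1,y0,y1):
    f=c['frame'][y0:y1,x0:x1].max(2)<62
    n,l,st,ce=cv2.connectedComponentsWithStats(f.astype(np.uint8));i=1+st[1:,4].argmax();print(st[i]+[x0,y0,0,0,0]);return ce[i]+[x0,y0]
Lt=blob(t,205,232,138,172);Ls=blob(s,228,258,188,212);Rt=blob(t,312,336,106,134);Rs=blob(s,208,232,161,178)
print(Lt,Ls,Rt,Rs)
L=tri([ray(t,*Lt),ray(s,*Ls)]);Q=tri([ray(t,*Rt),ray(s,*Rs)]);print(L,Q)
y=L[0]-Q[0];print('dist',np.linalg.norm(y[:2]),'yaw',np.arctan2(-y[0],y[1]))
st=get_state();r=R.from_quat(st['tool_rot']);print(r.as_matrix().round(3))
yaw=np.arctan2(-y[0],y[1]);X=np.array([np.cos(yaw),np.sin(yaw),0]);o=(L[0]+Q[0])/2-97*X;print('origin',o)
def ground(u,v,h):
    o,dd=ray(t,u,v);return o+dd*(h-o[2])/dd[2]
for n,u,v in(('frontL corner',274,278),('pliers tip',275,136),('tape',178,269)):
    g=ground(u,v,0); print(n,g)
E
```

```text
[209 143  18  21 252]
[235 193  16  11  51]
[317 111  16  21 238]
[213 165  14   9  26]
[217.71428571 152.51587302] [242.07843137 197.49019608] [324.3487395  120.86554622] [219.84615385 169.26923077]
(array([518.29984351, 290.64120702, 173.17136757]), [np.float64(0.605054372656833), np.float64(0.6050543726569516)]) (array([581.96210773,  96.19854464, 172.24349107]), [np.float64(0.1501863207868193), np.float64(0.1501863207866923)])
dist 204.59920047642808 yaw 0.3164091495763594
[[ 0.901  0.434 -0.   ]
 [ 0.434 -0.901  0.002]
 [ 0.    -0.002 -1.   ]]
origin [457.94616646 163.23774601 172.70742932]
frontL corner [293.15444574 181.28840599   0.        ]
pliers tip [604.03137188 182.43323192   0.        ]
tape [310.17363327 383.53889207   0.        ]
```

```bash
python3 -m inch '[[[0,0,-40,0,0,0,1],[0,0,-80,0,0,0,1],[0,0,-120,0,0,0,1],[0,0,-160,0,0,0,1],[0,0,-180,0,0,0,1],[26,-30,-180,0,0,0.01,1],[52,-60,-180,0,0,0.02,1],[78,-90,-180,0,0,0.03,1],[104,-120,-180,0,0,0.04,1],[130,-150,-180,0,0,0.05,1],[156,-180,-180,0,0,0.06,1],[182,-210,-180,0,0,0.07,1],[208,-240,-180,0,0,0.08,1],[234,-270,-180,0,0,0.09,1],[260,-300,-180,0,0,0.1,1],[286,-330,-180,0,0,0.11,1],[312,-360,-180,0,0,0.12,1],[338,-390,-180,0,0,0.133,1],[364,-420,-180,0,0,0.133,1],[390,-450,-180,0,0,0.133,1]]]' 10
python3 - <<'E'
from rig import *;from h import *
s=get_state();r=R.from_quat(s['tool_rot']);print(s['tcp_pos'],r.as_matrix().round(3),r.inv().apply(np.array([518.3,290.6,230])-s['tcp_pos']))
E
```

```text
clock: 1.77
tcp_pos: [438.0, -8.9, 385.2]
tool_rot: [0.988, 0.157, 0.0, 0.0]
wrist_force: [1.0, -1.3, 0.4]
finger_gap: 0.004
grip_force: 0.0
[437.99599566  -8.94748834 385.24938627] [[ 0.951  0.31   0.   ]
 [ 0.31  -0.951 -0.   ]
 [ 0.     0.    -1.   ]] [ 169.30694329 -259.84090002  155.23423737]
```

```bash
python3 -m inch '[[[20,-31,0,0,0,0,1],[40,-62,0,0,0,0,1],[60,-93,0,0,0,0,1],[80,-124,0,0,0,0,1],[100,-155,0,0,0,0,1],[120,-186,0,0,0,0,1],[140,-217,0,0,0,0,1],[160,-246,0,0,0,0,1],[169,-260,0,0,0,0,1],[169,-260,35,0,0,0,1],[169,-260,70,0,0,0,1],[169,-260,100,0,0,0,1],[169,-260,130,0,0,0,1],[169,-260,130,0,0,0,1],[169,-260,130,0,0,0,1]]]'
python3 - <<'E'
from rig import *;from h import *;import cv2
s=get_state();w=snapshot('wrist');cv2.imwrite('pics/w1.png',w['frame'][:,:,::-1]);f=snapshot('side')['frame'][90:300,160:400,::-1];cv2.imwrite('pics/s1.png',cv2.resize(f,None,fx=2.5,fy=2.5))
r=R.from_quat(s['tool_rot']);print(s['tcp_pos'],s['wrist_force'])
T=np.eye(4);T[:3,:3]=r.as_matrix();T[:3,3]=s['tcp_pos'];E=np.linalg.inv(T@np.array(w['hand_eye']))
p=E@np.array([518.3,290.6,173,1]);print('expected pad px',w['cx']+w['fx']*p[0]/-p[2],w['cy']-w['fy']*p[1]/-p[2])
E
```

```text
clock: 3.02
tcp_pos: [517.0, 288.3, 253.8]
tool_rot: [0.988, 0.157, -0.002, 0.0]
wrist_force: [-0.1, 0.9, 0.4]
finger_gap: 0.006
grip_force: 0.0
[517.00907559 288.30836855 253.82542125] [-0.10622112  0.87595621  0.40085785]
expected pad px 279.05594422343495 214.55976883334137
```

View pics/w1.png

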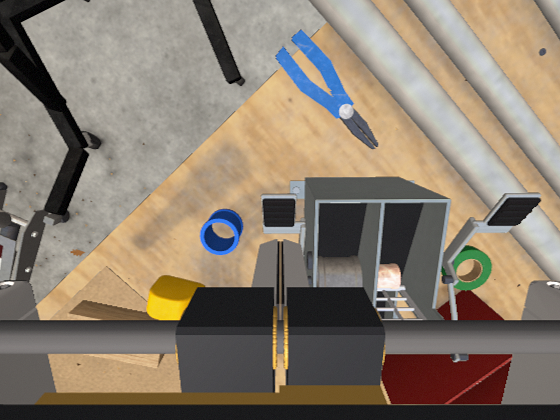

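View pics/s1.png

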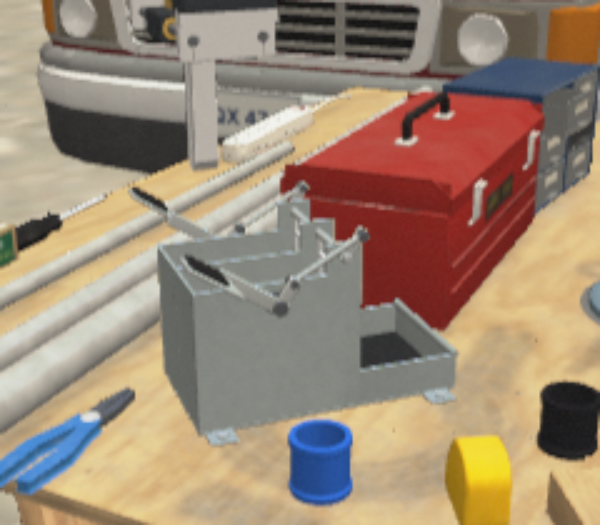

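The wrist view shows the left pad at (279,212), against a predicted (279,215). The larger grey coupling at (338,270) is in the left lane, next to that lever. Now I'll press along the pad's arc.

```bash
python3 -m inch '[[[2,-2,25,0,0,0,1],[2,-2,50,0,0,0,1],[2,-2,68,0,0,0,1],[3,-2,76,0,0,0,1],[6,-2,84,0,0,0,1],[10,-2,92,0,0,0,1],[14,-2,100,0,0,0,1],[17,-2,108,0,0,0,1],[19,-2,116,0,0,0,1],[20,-2,124,0,0,0,1],[19,-2,132,0,0,0,1],[18,-2,140,0,0,0,1],[16,-2,148,0,0,0,1],[14,-2,155,0,0,0,1],[12,-2,161,0,0,0,1],[10,-2,166,0,0,0,1],[10,-2,168,0,0,0,1],[10,-2,168,0,0,0,1]]]'
```

```text
clock: 4.62
tcp_pos: [526.1, 293.3, 86.6]
tool_rot: [0.988, 0.157, -0.001, 0.0]
wrist_force: [2.7, -0.2, 2.2]
finger_gap: 0.005
grip_force: 1.9
```

```bash
python3 -m inch '[[[0,0,2,0,0,0,1],[0,0,3,0,0,0,1],[0,0,3,0,0,0,1],[0,0,3,0,0,0,1],[0,0,3,0,0,0,1],[0,0,3,0,0,0,1],[0,0,3,0,0,0,1],[0,0,3,0,0,0,1],[0,0,3,0,0,0,1],[0,0,3,0,0,0,1],[0,0,3,0,0,0,1],[0,0,3,0,0,0,1],[0,0,3,0,0,0,1],[0,0,3,0,0,0,1],[0,0,3,0,0,0,1]]]'
python3 - <<'E'
from rig import *;import cv2,numpy as np
f=snapshot('side')['frame'][130:290,190:370,::-1];g=snapshot('top')['frame'][100:290,190:350,::-1]
o=np.zeros((475,800,3),np.uint8);o[:,:400]=cv2.resize(g,(400,475));o[:355,400:]=cv2.resize(f,(400,355));cv2.imwrite('pics/p1.png',o)
E
```

```text
clock: 5.87
tcp_pos: [526.9, 293.7, 84.5]
tool_rot: [0.988, 0.157, -0.0, -0.0]
wrist_force: [-0.4, -0.7, 3.4]
finger_gap: 0.003
grip_force: 1.7
```

View pics/p1.png

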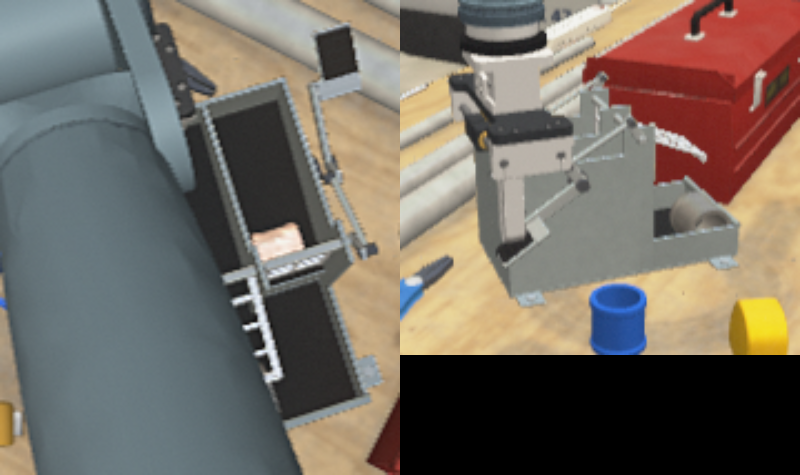

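The lid is open and the grey coupling lies in the tray, at about (700,213) in the side crop. Now I'll let the lever up slowly along the same arc.

```bash
python3 -m inch '[[[1,0,-4,0,0,0,1],[3,0,-8,0,0,0,1],[4,0,-12,0,0,0,1],[5,0,-16,0,0,0,1],[6,0,-20,0,0,0,1],[7,0,-24,0,0,0,1],[8,0,-28,0,0,0,1],[9,0,-32,0,0,0,1],[9,0,-36,0,0,0,1],[9,0,-40,0,0,0,1],[9,0,-44,0,0,0,1],[9,0,-48,0,0,0,1],[8,0,-52,0,0,0,1],[7,0,-56,0,0,0,1],[6,0,-60,0,0,0,1],[5,0,-63,0,0,0,1],[4,0,-66,0,0,0,1],[2,0,-69,0,0,0,1],[0,0,-72,0,0,0,1],[-1,0,-75,0,0,0,1]]]'
python3 -m inch '[[[-1,0,-3,0,0,0,1],[-2,0,-6,0,0,0,1],[-3,0,-9,0,0,0,1],[-4,0,-12,0,0,0,1],[-5,0,-14,0,0,0,1],[-6,0,-16,0,0,0,1],[-7,0,-18,0,0,0,1],[-8,0,-20,0,0,0,1],[-8,0,-22,0,0,0,1],[-8,0,-24,0,0,0,1],[-8,0,-26,0,0,0,1],[-8,0,-28,0,0,0,1],[-8,0,-30,0,0,0,1],[-8,0,-34,0,0,0,1],[-8,0,-40,0,0,0,1],[-8,0,-60,0,0,0,1],[-8,0,-90,0,0,0,1],[-8,0,-120,0,0,0,1],[-8,0,-150,0,0,0,1],[-8,0,-150,0,0,0,1]]]'
python3 -m inch '[[[0,-30,-20,0,0,0,1],[0,-60,-30,0,0,0,1],[0,-90,-30,0,0,0,1],[0,-120,-30,0,0,0,1],[0,-150,-30,0,0,0,1],[0,-150,-30,0,0,0,1],[0,-150,-30,0,0,0,1],[0,-150,-30,0,0,0,1]]]'
python3 - <<'E'
from rig import *;import cv2,numpy as np
f=snapshot('side')['frame'][130:290,190:370,::-1];g=snapshot('top')['frame'][100:290,190:350,::-1]
o=np.zeros((475,800,3),np.uint8);o[:,:400]=cv2.resize(g,(400,475));o[:355,400:]=cv2.resize(f,(400,355));cv2.imwrite('pics/p2.png',o)
E
```

```text
clock: 7.63
tcp_pos: [526.0, 293.3, 160.0]
tool_rot: [0.988, 0.157, 0.0, -0.0]
wrist_force: [-0.4, 0.2, 1.5]
finger_gap: 0.004
grip_force: 0.9
clock: 9.3
tcp_pos: [521.2, 291.8, 317.9]
tool_rot: [0.988, 0.157, 0.006, -0.001]
wrist_force: [0.4, -0.1, 1.4]
finger_gap: 0.004
grip_force: 0.0
clock: 9.97
tcp_pos: [471.9, 433.0, 339.2]
tool_rot: [0.988, 0.157, -0.0, 0.0]
wrist_force: [0.2, -0.7, -1.1]
finger_gap: 0.004
grip_force: 0.0
```

View pics/p2.png

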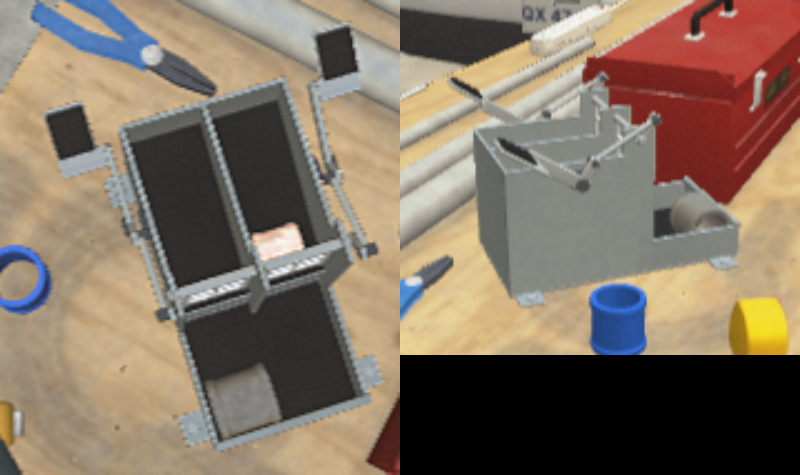

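Both lids are shut and both levers are up. The large coupling lies in the tray at about (243,400), the small one is still in its lane at about (278,242), and the arm is clear.

```bash
python3 -c "
from rig import *
print(finish_job())"
```

```text
the job is handed in; nothing more can be done
None
```

The larger (grey) coupling is out of the left lane and in the tray, its lid was eased shut, the smaller coupling is still behind its shut lid, and the job was handed in at about 10 s (no verdict was shown).

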